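# Put the offcut away and latch the bin gate

## Robot

A 6-joint arm with a two-finger parallel gripper is mounted at the origin on a cart in front of the work surface, level with it; the furniture and walls round the work are solid. World frame = base frame: x ahead of the robot, y to its left, z up, the work surface at z = 0. Lengths are in mm, angles in rad, forces in N, time in s.
With the tool pointing down it reaches from about 350 to 775 mm from the base axis. Payload 7.3 kg.
Tool frame: the origin (TCP) lies at the very end of the fingers, on their centre line; the grasp point (between the pads) lies 19 mm behind it; z points along the fingers, y is the line along which they close (so a half turn about z gives the same grasp; the last joint's range is limited). The gripper opens to 92 mm and grips with 3 to 60 N. Pads are 19 mm wide; open, the fingers measure 130 mm over their backs; the gripper's body (75 mm by 190 mm) begins 47 mm behind the grasp point.
Start: joints at [1.027, 0.342, 1.524, -0, 1.275, -0.146], TCP at [203.368, 484.031, 226.741] pointing down, gripper open.
Joint ranges: [-2.53, 2.53], [-0.77, 2.02], [0.04, 2.7], [-1, 4.14], [0.28, 2.66], [-3.11, 3.11]. Speed limits (rad/s): [2.57, 2.57, 3.14, 3.14, 3.14, 3.14].

## Interface

Orientations are given as [roll, pitch, yaw] about the fixed x, y, z axes, in that order (R = Rz(yaw) Ry(pitch) Rx(roll)).
In Python, from plant import get_obs, vision, workorder gives the robot as it stands.
- The arm moves only by the shell command python3 -m pendant 'ROWS' [OPENING]. ROWS is a JSON object of lists of equal length, an entry for each row: "dp": the shift along the tool's x, y, z in m, a list of three; "rotation": the turn, a rotation vector about the tool's x, y, z in rad, a list of three. A call has 1 to 8 rows; each row is the pose to reach, as a shift and turn from the pose commanded when the call began, along the tool's axes at that moment; what a row does not reach only later rows make up. A row lasts 1/8 s, in which the tool goes at most 62.5 mm and 10.7 degrees, less where a joint would pass 70% of its speed; a pose out of reach is approached as far as the arm can. A call with a gripper value outside its range is refused whole. OPENING is the finger opening in m, from 0 to 0.0918, set as the call begins (- or left out, the last holds). The fingers move at their own pace and stop on an object; the grip force is fixed at half the most. Time passes only in rows, so rows that repeat a pose let the fingers close. It gives the time, the measured TCP pose, the force, the opening and the grip force at its end, in the units of the state.
- get_obs(): the state, without advancing time (a new reading comes with each control period).
- vision.capture(name): name is "side" or "top"; returns a dict with "pixels" (480x640x3 uint8, red, green, blue), "vfov" (degrees; the focal length in pixels is half the picture's height over the tangent of half this angle, whatever the lens; pixels are square), "cx", "cy" (the principal point, pixels), "pose" (4x4, takes a point from camera to world coordinates). Camera axes: x right, y up, looking along -z (the intrinsics and any distortion apply to the point x, -y, -z); pixel columns grow to the right and rows downward; lengths in mm; the calibration is good to about 2 mm. A picture is of the moment at which its call begins. There is no depth.
- workorder.close_job(): hands the job in; it is judged then, once.
The state is a dict: "time": time; "joint_positions": joint angles; "dq": joint speeds; "tau": joint torques, N m; "tool_pos": TCP position; "tcp_rot": TCP orientation; "contact_force": force on the tool from outside, world axes, zero at the start; "moment": the same for the moment, N m; "grip_width": finger opening in mm; "finger_force": force on a finger pad.
Only numpy, scipy, OpenCV 4.12 (cv2) and the standard library are available. Lean on these libraries where they do the work, as an engineer would, in place of code of your own. Each camera call takes 0.05 s, during which the arm holds its last target. There are 200 camera calls.

## Task

Lay the pale pine offcut flat in the open-topped plywood offcut bin while its gate still stands open; then, with closed fingers, push the gate shut until its sprung tongue rides over the catch and snaps in, so that the gate stays shut when you let go. Feel for the snap and push no harder than the latch needs: do not force or grip the gate, and leave the other things where they are.

Things in the scene. Friction and masses are not known exactly. Their poses are not given: they have to be found in the camera images.
- offcut_bin: Open-topped plywood bin screwed to the worktop, 160 (x) x 240 (y) mm, walls 70 mm high and 8 mm thick, floor 6 mm thick. Origin: centre of its underside, on the worktop. Own axes: -x its open front, where the gate hangs; +y its left side; z up. Free inside: x -65 (gate fully in)..+72, y -112..+120 mm. The gate's vertical hinge line stands at x = -90, y = +116 mm.
- bin_catch (a point): Nominal place of the catch on the bin's right front corner, at the roller, 45 mm above the worktop; axes as the bin's. Steel bracket 63 mm high with a vertical roller and a rubber buffer behind it, reaching 6 to 36 mm to the front and 19 mm to the right of this point. It is set in slots up to 15 mm further in or out (bin x) than this point: the setting is not reported and must be felt.
- bin_gate (a joint): Gate angle, rad: within +-0.08 when latched (depends on the catch), positive as the free right-hand end swings out from the bin (clockwise from above). A 12 mm board, 8 to 70 mm above the worktop, free end 214 mm from the hinge; no handle; moves with under 1 N and stays where left. A sprung brass tongue stands 9 mm out of the free end. Unlatched, it springs some mm back out.
- gate_push (a point): Push here: gate's outer face, 170 mm from the hinge, 60 mm up; axes are the gate's: +x the way to push (into the bin), +y along the board to the hinge. Roller met about 7 mm before latching; resistance climbs to 6-9 N square to the board (12 N in all with rubbing), falls at the snap, then rises steeply (7 N per mm) on the buffer. 14 N in all proves it latched; over 18 N is too hard.
- pine_offcut: Pale pine block, 45 (x) x 140 (y) x 38 (z) mm, lying flat on the worktop. Origin: centre of its underside. About 0.15 kg.
- walnut_offcut: Dark brown walnut board, 50 x 160 (y) x 25 mm, flat on the worktop. Origin: centre of its underside. Leave it alone.
- oil_can: Red oil can with a thin spout, 66 x 95 x 201 mm. Origin: centre of its underside. Leave it alone.
- pliers: Pliers with red handles, 60 x 181 x 14 mm, flat on the worktop. Origin: centre of its underside. Leave them alone.
Mind the look-alikes: they are no part of the job. Of the things that look like the pine_offcut, take the one that is nearest to the robot's base at the start.

How it is judged (in metres and radians):
On the way:
1. the pine offcut lies flat on the floor of the bin, let go, while the gate stands open (over 0.2 rad) (x of pine_offcut in the frame of offcut_bin between -0.07 and 0.07 m and y of pine_offcut in the frame of offcut_bin between -0.1 and 0.11 m and z of pine_offcut in the frame of offcut_bin below 0.02 m and angle between pine_offcut's own z axis and vertical below 0.2 rad and value of joint bin_gate above 0.2 rad and contact force between the fingers and pine_offcut below 0.2 N), for 0.2 s.
At the end, for the whole second after the job is handed in: The pine offcut lies flat (tilt under 0.2 rad, underside under 20 mm up) and at rest in the bin; the gate is at rest under 0.09 rad and held by the catch alone: roller and buffer press on gate and tongue with over 4 N in all (a gate shut but not latched is loose) (x of pine_offcut in the frame of offcut_bin between -0.07 and 0.07 m and y of pine_offcut in the frame of offcut_bin between -0.1 and 0.11 m and z of pine_offcut in the frame of offcut_bin below 0.02 m and angle between pine_offcut's own z axis and vertical below 0.2 rad and value of joint bin_gate below 0.09 rad and contact force between bin_gate and anything else above 4 N and velocity of joint bin_gate between -0.05 and 0.05 rad/s and linear speed of pine_offcut below 0.02 m/s); the robot touches nothing.
It fails at once if the robot presses on the gate with more than 18 N (contact force between any of the fingers, the arm and bin_gate above 18 N).
It fails at once if another thing on the worktop is moved more than 30 mm (distance of any of walnut_offcut, oil_can, pliers from where it was at the start of the episode above 0.03 m).
It also fails if it takes over 56 s, if anything falls off the work surface, if the arm or the gripper's body presses on something with over 40 N, if the wrist force passes 120 N, or if a joint passes its speed limit or range.

## Working session

There is one attempt and no reset: what is moved stays moved. The work goes in short steps, Python scripts to look and compute and a shell command to move; the robot and the scene stay as the last step left them, time stands still between calls to the robot, and variables do not carry over. Pictures are saved under pics/ and viewed, at most 10 in all, crops included, and the job is handed in when it is done.

```bash
mkdir -p pics; ls
python3 - <<'E'
from plant import get_obs, vision
import cv2,json
for n in("top","side"):
    c=vision.capture(n); cv2.imwrite(f"pics/{n}0.png",c["pixels"][:,:,::-1]); print({k:(v.tolist() if hasattr(v,'tolist') else v) for k,v in c.items() if k!="pixels"})
print(get_obs())
E
```

```text
pics
{'vfov': 57.794858519061755, 'cx': 324.0830088300156, 'cy': 243.51254521522677, 'pose': [[0.036247030919857315, 0.9774451291558361, -0.20805569504107585, 253.70903591966103], [-0.9993375066739406, 0.03613407066265805, -0.004344731528819866, -146.89521059640867], [0.00327116251604792, 0.20807534314972614, 0.9781073310577512, 1288.5264624720505], [0.0, 0.0, 0.0, 1.0]]}
{'vfov': 47.6268612269931, 'cx': 318.6735100929316, 'cy': 240.91235250554044, 'pose': [[0.8971675767237575, 0.2800181348785202, -0.34158481145211306, -81.61683413966952], [-0.44133872931309864, 0.5991750155016017, -0.6679890918323105, -1311.2685599418878], [0.017620025082851383, 0.7500527614360274, 0.6611432445229017, 1242.6436377735197], [0.0, 0.0, 0.0, 1.0]]}
{'time': 0.1, 'joint_positions': array([ 1.02699160e+00,  3.42650506e-01,  1.52491254e+00,  1.44543664e-05,
        1.27540093e+00, -1.46022261e-01]), 'dq': array([-0.00023578, -0.00093996, -0.00365997, -0.00092804, -0.00053703,
        0.00022448]), 'tau': array([ 1.09922385e-03, -4.32006741e+01, -2.44693315e+01,  7.18227820e-02,
        5.24822040e-02, -3.22577570e-06]), 'tool_pos': array([203.17027971, 483.7045658 , 226.11890285]), 'tcp_rot': array([-3.14023794e+00, -2.13207946e-04,  2.74380582e+00]), 'contact_force': array([-0.74559734, -0.28278542,  0.27093807]), 'moment': array([-0.01442166,  0.03119264, -0.00922952]), 'finger_force': 0.0, 'grip_width': 91.77254961885544}
```

View pics/top0.png

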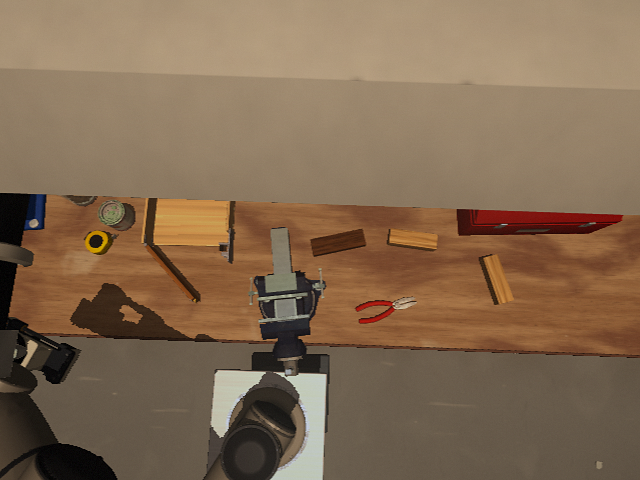

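View pics/side0.png

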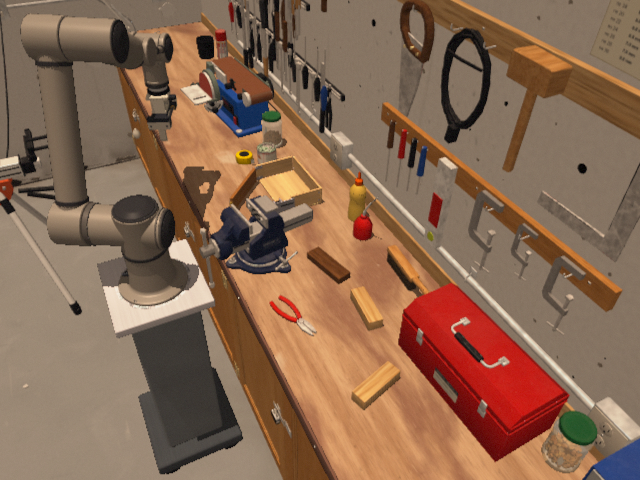

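The top view shows the bin at about (190,222), its gate open with the free end near (197,298), and pine blocks at (413,240) and (495,279). The pliers are at (385,310), walnut at (338,242) and a vise at (285,290). The side view shows the bin at (285,185), pines at (367,307) and (376,384), and the oil can at (362,225). Next I'll enlarge these areas.

```bash
cat > h.py <<'E'
import numpy as np, cv2
from plant import get_obs, vision
from scipy.spatial.transform import Rotation as R
C={n:vision.capture(n) for n in("top","side")}
def cam(n):
    c=C[n]; return c, 240/np.tan(np.radians(c["vfov"]/2)), np.array(c["pose"])
def ray(n,u,v,z):
    c,f,P=cam(n); d=P[:3,:3]@np.array([(u-c["cx"])/f,-(v-c["cy"])/f,-1]); o=P[:3,3]
    return o+d*(z-o[2])/d[2]
def proj(n,p):
    c,f,P=cam(n); q=P[:3,:3].T@(np.array(p,float)-P[:3,3]); return np.array([c["cx"]+f*q[0]/-q[2], c["cy"]-f*q[1]/-q[2]])
def crop(n,x,y,w,h,s): return cv2.resize(C[n]["pixels"][y:y+h,x:x+w,::-1],None,fx=s,fy=s,interpolation=cv2.INTER_CUBIC)
E
python3 - <<'E'
from h import *
a=crop("top",135,190,110,120,5); cv2.imwrite("pics/a.png",a)
b=np.vstack([crop("top",380,220,140,90,5)[:300], np.zeros((1,700,3),np.uint8),crop("side",230,150,140,60,5)[:299]])
cv2.imwrite("pics/b.png",b)
for u,v,z in [(413,240,38),(495,279,38),(338,242,25)]: print(ray("top",u,v,z).round())
for u,v,z in [(367,307,38),(376,384,38)]: print(ray("side",u,v,z).round())
E
```

```text
[ 540. -403.   38.]
[ 433. -639.   38.]
[ 529. -182.   25.]
[ 540. -419.   38.]
[ 428. -659.   38.]
```

View pics/a.png

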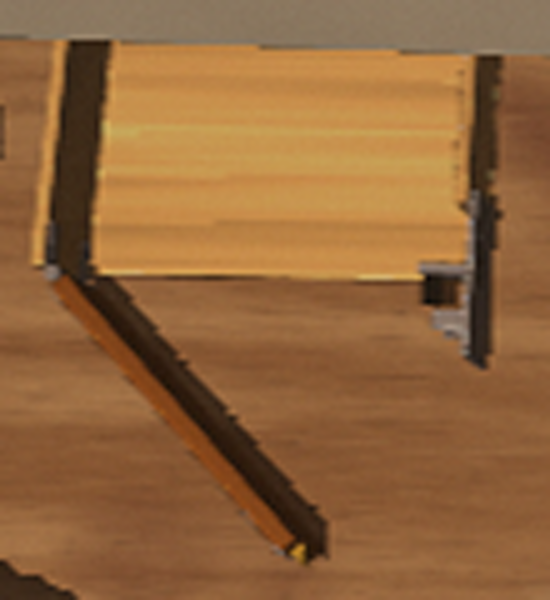

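View pics/b.png

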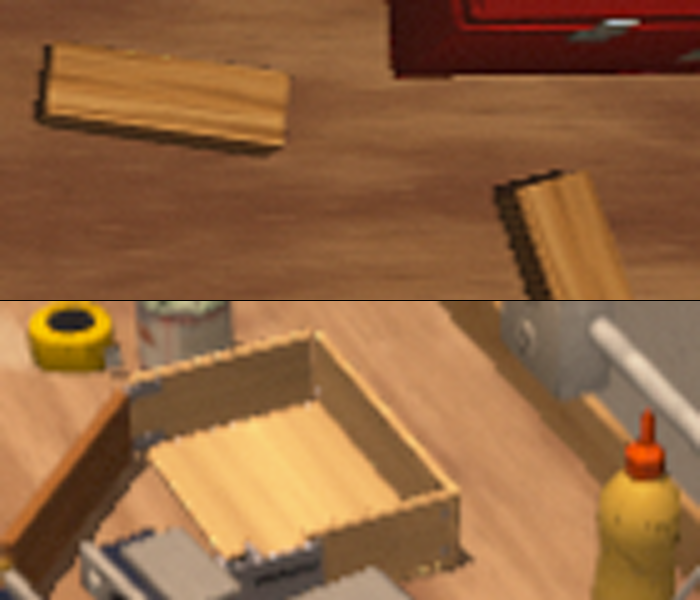

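The crop shows the nearer pine's top-face corners at about (390,229), (438,234), (437,248) and (389,244). The gate hinge is at about (145,244), the gate's free end at (195,300), and the catch bracket around (222-232, 242-262). The side crop shows the bin rim corners at (293,157), (321,188) and (256,166).

Run:
```python
from h import *
T=lambda X,Y:(135+X/5,190+Y/5)
S=lambda X,Y:(230+X/5,150+(Y-301)/5)
def pr(l,n,uv,z): print(l,ray(n,*uv,z).round(1))
for i,uv in enumerate([(390,229),(438.2,234),(437,248),(389.2,243.8)]): pr("pine%d"%i,"top",uv,38)
pr("hinge top","top",T(52,270),70); pr("leftouter","top",T(36,262),70); pr("leftwall back","top",T(55,42),70);pr("leftinner@back","top",T(68,42),70);pr("leftinner@front","top",T(55,260),70)
pr("floorFL","top",T(95,275),6); pr("floorR front","top",T(420,281),6);pr("floorLback","top",T(110,42),6)
pr("rightwall outer top","top",T(475,60),70);pr("right outer front","top",T(470,205),70);pr("rw bottom outer","top",T(498,60),0)
pr("gate end outer","top",T(283,548),70);pr("gate end inner","top",T(298,540),70);pr("gate outer near hinge","top",T(58,285),70);pr("tongue","top",T(303,552),45)
pr("bracket far","top",T(486,365),0);pr("bracket top","top",T(470,355),63);pr("roller?","top",T(440,320),63);pr("buffer","top",T(425,268),63)
pr("BL rim","side",S(315,333),70);pr("BR rim","side",S(458,491),70);pr("FL rim","side",S(130,380),70);pr("floor BL","side",S(320,403),6);pr("floor FL","side",S(150,452),6)
pr("floor BR","side",S(405,500),6);pr("BR bottom","side",S(460,560),0)
```

```text
pine0 [ 570.9 -334.9   38. ]
pine1 [ 560.9 -477.5   38. ]
pine2 [ 518.5 -473.2   38. ]
pine3 [ 525.9 -332.8   38. ]
hinge top [492.6 369.3  70. ]
leftouter [496.9 379.   70. ]
leftwall back [628.5 384.1  70. ]
leftinner@back [628.8 376.5  70. ]
leftinner@front [498.5 368.3  70. ]
floorFL [503.  370.2   6. ]
floorR front [506.6 174.5   6. ]
floorLback [649.5 378.2   6. ]
rightwall outer top [626.7 137.8  70. ]
right outer front [539.6 133.6  70. ]
rw bottom outer [648.7 139.9   0. ]
gate end outer [339.6 221.6  70. ]
gate end inner [344.4 213.7  70. ]
gate outer near hinge [484.  364.8  70. ]
tongue [339.5 217.5  45. ]
bracket far [457.9 132.    0. ]
bracket top [453.4 128.   63. ]
roller? [473.  146.8  63. ]
buffer [503.1 158.   63. ]
BL rim [655.3 369.9  70. ]
BR rim [663.5 132.3  70. ]
FL rim [498.6 368.6  70. ]
floor BL [656.8 365.6   6. ]
floor FL [507.7 359.1   6. ]
floor BR [661.8 217.6   6. ]
BR bottom [670.  138.7   0. ]
```

```bash
cat > go.py <<'E'
import sys, numpy as np
from plant import get_obs
from scipy.spatial.transform import Rotation as R
# go.py x y z yaw [x y z yaw ...]: dp (m) and rotvec from the current pose, tool axes, tool pointing down
o=get_obs(); A=R.from_euler('xyz',o["tcp_rot"]); p=o["tool_pos"]
print("now",o["time"],p.round(1),o["tcp_rot"].round(3),"q",o["joint_positions"].round(2),"F",o["contact_force"].round(2))
v=np.array(sys.argv[1:],float).reshape(-1,4)
for t in v:
    print(((A.inv().apply(t[:3]-p))/1000).round(4).tolist(), (A.inv()*R.from_euler('xyz',[np.pi,0,t[3]])).as_rotvec().round(4).tolist())
E
python3 - <<'E'
from h import *
from scipy.optimize import least_squares
def tri(a,b): return least_squares(lambda p:np.r_[proj("top",p)-a,proj("side",p)-b],[500,0,100])
for l,a,b in [("vise slide end",(281,228),(300,206)),("vise",(285,330),(207,232))]:
    r=tri(a,b); print(l,r.x.round(),r.cost)
for l,u,v in [("can base",362,238),("skirt",435,270),("skirt2",340,170),("top walnut",330,250)]: print(l,ray("side",u,v,0).round())
print("top skirt",ray("top",250,204,0).round())
E
python3 go.py 430 250 300 2.3 540 0 300 1.8 544 -405 200 1.51
```

```text
vise slide end [524. -21. 144.] 22.01714913473944
vise [235. -41. 151.] 206.06967875362025
can base [ 704. -106.    0.]
skirt [ 842. -346.    0.]
skirt2 [831. 298.   0.]
top walnut [ 575. -114.    0.]
top skirt [644.  92.   0.]
now 0.4 [203.3 484.  226.6] [-3.141 -0.     2.744] q [ 1.03  0.34  1.52  0.    1.28 -0.15] F [-0.03  0.79  0.41]
[-0.2996, -0.1279, -0.0733] [-0.0001, -0.0, 0.4438]
[-0.4979, -0.3158, -0.0733] [-0.0001, 0.0, 0.9438]
[-0.6585, -0.6876, 0.0267] [-0.0001, 0.0, 1.2338]
```

```bash
python3 -m pendant '{"dp":[[-0.3,-0.128,-0.073],[-0.3,-0.128,-0.073],[-0.3,-0.128,-0.073],[-0.3,-0.128,-0.073],[-0.3,-0.128,-0.073],[-0.498,-0.316,-0.073],[-0.498,-0.316,-0.073],[-0.498,-0.316,-0.073]],"rotation":[[0,0,0.444],[0,0,0.444],[0,0,0.444],[0,0,0.444],[0,0,0.444],[0,0,0.944],[0,0,0.944],[0,0,0.944]]}' 0.0918; python3 go.py 540 0 300 1.8 544 -405 250 1.51
```

```text
time: 1.4
tool_pos: [495.8, 93.4, 298.2]
tcp_rot: [3.141, -0.0, 1.795]
contact_force: [1.0, 0.6, -1.1]
grip_width: 91.6
finger_force: 0.0
now 1.4 [495.8  93.4 298.2] [ 3.141 -0.     1.795] q [ 0.03  0.26  1.45  0.    1.44 -0.19] F [ 0.98  0.63 -1.05]
[-0.1009, 0.0223, -0.0018] [0.0006, -0.0002, -0.005]
[-0.4966, -0.0639, 0.0481] [0.0005, -0.0003, 0.285]
```

```bash
python3 -m pendant '{"dp":[[-0.101,0.022,0],[-0.101,0.022,0],[-0.497,-0.064,0.048],[-0.497,-0.064,0.048],[-0.497,-0.064,0.048],[-0.497,-0.064,0.048],[-0.497,-0.064,0.048],[-0.497,-0.064,0.048]],"rotation":[[0,0,0],[0,0,0],[0,0,0.285],[0,0,0.285],[0,0,0.285],[0,0,0.285],[0,0,0.285],[0,0,0.285]]}' && python3 go.py 544 -405 100 1.51
```

```text
time: 2.4
tool_pos: [545.0, -372.4, 253.7]
tcp_rot: [3.141, -0.0, 1.515]
contact_force: [0.8, 0.1, -0.1]
grip_width: 91.7
finger_force: 0.0
now 2.4 [ 545.  -372.4  253.7] [ 3.141 -0.     1.515] q [-0.72  0.59  1.05  0.    1.5  -0.66] F [ 0.77  0.12 -0.07]
[-0.0326, 0.0007, 0.1537] [0.0004, -0.0001, 0.0048]
```

```bash
python3 -m pendant '{"dp":[[-0.033,0,0.05],[-0.033,0,0.1],[-0.033,0,0.15],[-0.033,0,0.18],[-0.033,0,0.21],[-0.033,0,0.23],[-0.033,0,0.244],[-0.033,0,0.244]],"rotation":[[0,0,0.005],[0,0,0.005],[0,0,0.005],[0,0,0.005],[0,0,0.005],[0,0,0.005],[0,0,0.005],[0,0,0.005]]}'
python3 - <<'E'
from h import *
a=np.hstack([crop("top",370,200,90,80,4),crop("side",320,250,100,80,4)])
cv2.imwrite("pics/c.png",a)
E
```

```text
time: 3.4
tool_pos: [543.1, -403.1, 9.2]
tcp_rot: [-3.141, -0.001, 1.51]
contact_force: [0.3, 0.3, 0.5]
grip_width: 91.8
finger_force: 0.0
```

View pics/c.png

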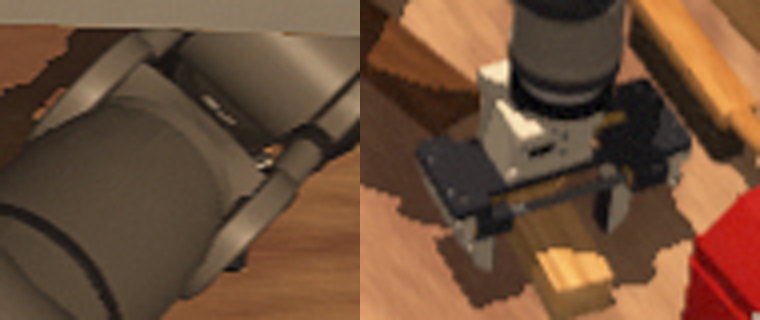

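The fingers straddle the pine block, which shows between them at about (520-610, 190-300) in the right-hand crop. Next I close the gripper and lift.

```bash
python3 -m pendant '{"dp":[[0,0,0],[0,0,0],[0,0,0],[0,0,0],[0,0,0],[0,0,0]],"rotation":[[0,0,0],[0,0,0],[0,0,0],[0,0,0],[0,0,0],[0,0,0]]}' 0.03 && python3 -m pendant '{"dp":[[0,0,-0.05],[0,0,-0.1],[0,0,-0.16],[0,0,-0.22],[0,0,-0.28],[0,0,-0.28]],"rotation":[[0,0,0],[0,0,0],[0,0,0],[0,0,0],[0,0,0],[0,0,0]]}' && python3 go.py 560 -150 300 1.55 571 256 200 1.61
```

```text
time: 4.25
tool_pos: [543.5, -403.3, 9.9]
tcp_rot: [3.141, -0.0, 1.51]
contact_force: [0.9, 0.4, 0.4]
grip_width: 45.4
finger_force: 29.6
time: 5.0
tool_pos: [544.7, -404.5, 296.3]
tcp_rot: [3.133, 0.007, 1.51]
contact_force: [0.7, -0.8, -1.4]
grip_width: 45.4
finger_force: 29.6
now 5.0 [ 544.7 -404.5  296.3] [3.133 0.007 1.51 ] q [-0.75  0.61  0.91  0.    1.62 -0.69] F [ 0.67 -0.79 -1.44]
[0.2549, -0.0002, -0.0055] [0.0087, 0.0074, -0.0401]
[0.6616, -0.0148, 0.0914] [0.0085, 0.0077, -0.1001]
```

```bash
python3 -m pendant '{"dp":[[0.06,0,0],[0.12,0,0],[0.18,0,0],[0.24,0,0],[0.3,-0.003,0],[0.36,-0.005,0],[0.42,-0.007,0],[0.48,-0.01,0]],"rotation":[[0,0,-0.02],[0,0,-0.02],[0,0,-0.03],[0,0,-0.04],[0,0,-0.05],[0,0,-0.06],[0,0,-0.08],[0,0,-0.1]]}' && python3 -m pendant '{"dp":[[0.06,0,0],[0.11,0,0],[0.15,0,0],[0.18,0,0],[0.18,0,0],[0.18,0,0]],"rotation":[[0,0,0],[0,0,0],[0,0,0],[0,0,0],[0,0,0],[0,0,0]]}' && python3 go.py 571 256 120 1.61 571 256 18 1.61
```

```text
time: 6.0
tool_pos: [561.8, 78.3, 288.3]
tcp_rot: [-3.139, -0.0, 1.61]
contact_force: [0.6, -0.2, -0.9]
grip_width: 45.0
finger_force: 29.6
time: 6.75
tool_pos: [555.3, 255.5, 288.8]
tcp_rot: [-3.14, 0.001, 1.61]
contact_force: [0.3, -1.5, -0.5]
grip_width: 44.8
finger_force: 29.6
now 6.75 [555.3 255.5 288.8] [-3.14e+00  1.00e-03  1.61e+00] q [ 0.31  0.47  1.15 -0.    1.52  0.27] F [ 0.3  -1.54 -0.51]
[0.0, 0.016, 0.1687] [-0.0019, 0.001, -0.0003]
[0.0001, 0.0162, 0.2707] [-0.0019, 0.001, -0.0003]
```

Run:
```python
from h import *
cv2.imwrite("pics/d.png",crop("side",190,90,170,120,4))
```

```text
(no output)
```

View pics/d.png

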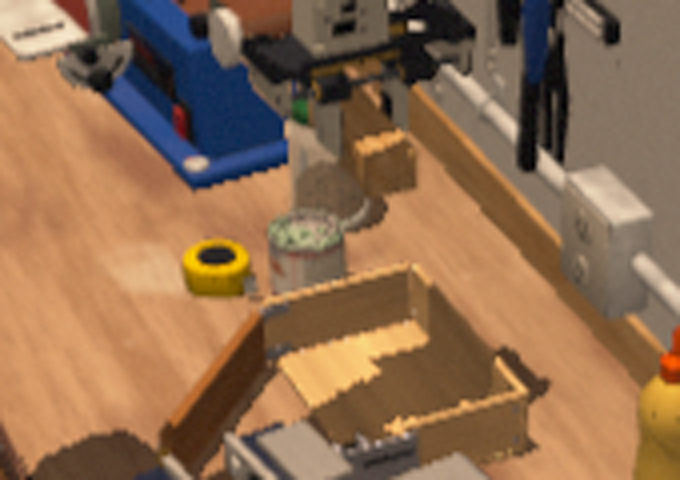

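The block is held level above the bin, seen at about (287,130) in the side view, with the gate still open. I'll lower it.

```bash
python3 -m pendant '{"dp":[[0,0.016,0.06],[0,0.016,0.12],[0,0.016,0.17],[0,0.016,0.2],[0,0.016,0.23],[0,0.016,0.25],[0,0.016,0.262],[0,0.016,0.27]],"rotation":[[0,0,0],[0,0,0],[0,0,0],[0,0,0],[0,0,0],[0,0,0],[0,0,0],[0,0,0]]}' && python3 -m pendant '{"dp":[[0,0,0.001],[0,0,0.002],[0,0,0.002]],"rotation":[[0,0,0],[0,0,0],[0,0,0]]}'
```

```text
time: 7.85
tool_pos: [572.0, 256.3, 19.7]
tcp_rot: [3.141, -0.0, 1.609]
contact_force: [0.1, -0.2, -0.9]
grip_width: 45.3
finger_force: 29.6
time: 8.22
tool_pos: [571.9, 257.0, 18.5]
tcp_rot: [3.141, -0.0, 1.61]
contact_force: [0.8, 0.6, -1.3]
grip_width: 45.3
finger_force: 29.6
```

```bash
python3 -m pendant '{"dp":[[0,0,0.001],[0,0,0.0025],[0,0,0.0025]],"rotation":[[0,0,0],[0,0,0],[0,0,0]]}' && python3 -m pendant '{"dp":[[0,0,0],[0,0,0],[0,0,0],[0,0,0],[0,0,0]],"rotation":[[0,0,0],[0,0,0],[0,0,0],[0,0,0],[0,0,0]]}' 0.07 && python3 -m pendant '{"dp":[[0,0,-0.03],[0,0,-0.08],[0,0,-0.14],[0,0,-0.2],[0,0,-0.2]],"rotation":[[0,0,0],[0,0,0],[0,0,0],[0,0,0],[0,0,0]]}' && python3 -m pendant '{"dp":[[0,-0.06,0],[0,-0.12,0],[0,-0.18,0],[0,-0.22,0],[0,-0.22,0],[0,-0.22,0]],"rotation":[[0,0,0],[0,0,0],[0,0,0],[0,0,0],[0,0,0],[0,0,0]]}' 0.0
python3 - <<'E'
from h import *
print(get_obs()["tool_pos"],get_obs()["grip_width"])
a=crop("top",135,190,110,120,5);b=crop("side",230,150,70,120,4);a=cv2.resize(a,(440,480))
cv2.imwrite("pics/e.png",np.hstack([a,b]))
E
```

```text
time: 8.6
tool_pos: [571.8, 256.9, 15.8]
tcp_rot: [3.141, -0.0, 1.61]
contact_force: [-1.0, 0.4, 2.1]
grip_width: 45.2
finger_force: 29.6
time: 9.22
tool_pos: [571.6, 256.9, 15.4]
tcp_rot: [3.142, -0.0, 1.61]
contact_force: [-1.2, 0.0, 0.1]
grip_width: 69.9
finger_force: 0.0
time: 9.85
tool_pos: [574.0, 257.7, 221.6]
tcp_rot: [3.13, -0.003, 1.61]
contact_force: [-0.6, -0.1, -0.7]
grip_width: 70.2
finger_force: 0.0
time: 10.6
tool_pos: [352.5, 248.4, 215.3]
tcp_rot: [3.141, -0.0, 1.61]
contact_force: [-0.3, -0.0, 0.6]
grip_width: 14.8
finger_force: 0.0
[352.8839033  248.32224053 215.12319441] 6.78503136712819
```

View pics/e.png

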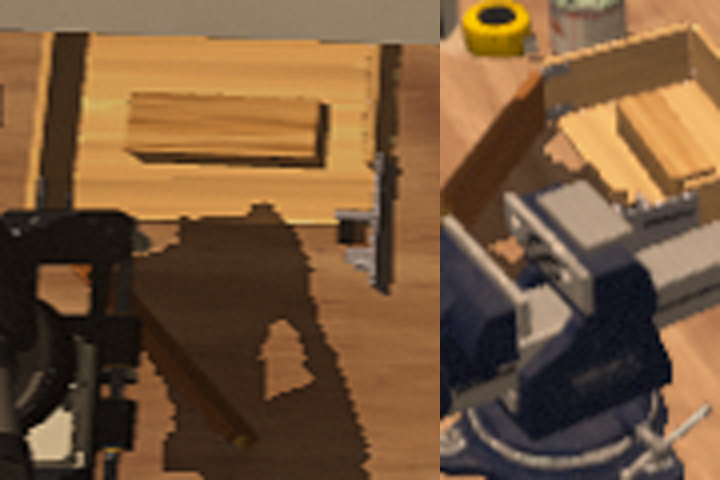

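The pine lies flat in the bin, its face at about (162-215, 213-230) in the top view, and the gate still stands open. Next I set up the arc of the push.

```bash
cat > arc.py <<'E'
# arc.py s z th [th...]: rows to put the TCP s mm outside the board's middle, 170 mm from the hinge, at each gate angle
import sys, subprocess, numpy as np
s,z=map(float,sys.argv[1:3]); H=np.array([490.5,368]); b=0.04; a=[]
for th in map(float,sys.argv[3:]):
    u=np.array([np.cos(-np.pi/2+b-th),np.sin(-np.pi/2+b-th)]); n=np.array([-u[1],u[0]])
    p=H+170*u-s*n; a+=[p[0],p[1],z,np.pi/2+b-th]
    print(th,p.round(1))
print(subprocess.run(["python3","go.py"]+[str(x) for x in a],capture_output=True,text=True).stdout)
E
python3 arc.py 45 215 0.825; python3 arc.py 45 45 0.825
```

```text
0.825 [338.5 279.6]
now 10.7 [352.9 248.3 215.1] [3.141 0.    1.609] q [ 0.44  0.18  1.78 -0.    1.18  0.4 ] F [ 0.33 -0.3  -0.12]
[0.0318, -0.0132, 0.0001] [0.0002, -0.0001, 0.8234]

0.825 [338.5 279.6]
now 10.7 [352.9 248.3 215.1] [3.141 0.    1.609] q [ 0.44  0.18  1.78 -0.    1.18  0.4 ] F [ 0.33 -0.3  -0.12]
[0.0318, -0.0132, 0.1701] [0.0002, -0.0001, 0.8234]
```

```bash
python3 -m pendant '{"dp":[[0.032,-0.013,0],[0.032,-0.013,0],[0.032,-0.013,0],[0.032,-0.013,0],[0.032,-0.013,0.05],[0.032,-0.013,0.1],[0.032,-0.013,0.15],[0.032,-0.013,0.17]],"rotation":[[0,0,0.18],[0,0,0.36],[0,0,0.54],[0,0,0.72],[0,0,0.823],[0,0,0.823],[0,0,0.823],[0,0,0.823]]}' && python3 -m pendant '{"dp":[[0,0,0]],"rotation":[[0,0,0]]}'
python3 arc.py 25 45 0.825 0.7 0.6 0.5 0.4 0.3
```

```text
time: 11.7
tool_pos: [337.1, 278.8, 42.3]
tcp_rot: [-3.14, 0.005, 0.786]
contact_force: [0.3, 0.4, -0.1]
grip_width: 0.4
finger_force: 0.0
time: 11.82
tool_pos: [337.4, 279.1, 43.7]
tcp_rot: [-3.141, 0.004, 0.786]
contact_force: [0.1, -0.4, 0.2]
grip_width: 0.7
finger_force: 0.0
0.825 [352.7 265.4]
0.7 [366.5 249. ]
0.6 [379.  237.2]
0.5 [392.6 226.8]
0.4 [407.2 217.7]
0.3 [422.6 210.1]
now 11.825 [337.4 279.1  43.7] [-3.141  0.004  0.786] q [0.52 0.45 1.98 0.   0.72 1.3 ] F [ 0.15 -0.44  0.19]
[0.0011, 0.0205, -0.0014] [-0.0011, 0.0039, 0.0002]
[-0.0007, 0.0419, -0.0014] [-0.0013, 0.0038, -0.1248]
[-0.0002, 0.0591, -0.0014] [-0.0015, 0.0037, -0.2248]
[0.002, 0.0761, -0.0014] [-0.0017, 0.0037, -0.3248]
[0.0059, 0.0928, -0.0014] [-0.0019, 0.0036, -0.4248]
[0.0114, 0.1091, -0.0015] [-0.0021, 0.0035, -0.5248]
```

Run:
```python
from h import *
cv2.imwrite("pics/f.png",np.hstack([crop("top",110,190,130,120,3),crop("side",200,130,110,120,3)]))
```

```text
(no output)
```

View pics/f.png

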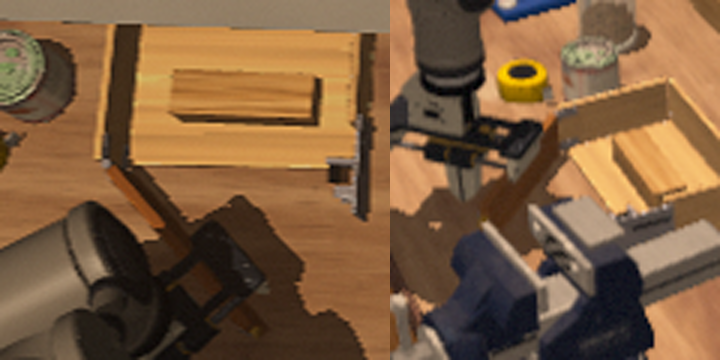

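The closed fingers stand just outside the gate, with the gripper over the board at about (175,280) in the top view. The pine is still in place. I'll start with a slow push.

```bash
python3 -m pendant '{"dp":[[0,0.006,0],[0,0.012,0],[0,0.017,0],[0,0.022,0],[0,0.027,0],[0,0.034,0],[0,0.042,0],[0,0.05,0]],"rotation":[[0,0,0],[0,0,0],[0,0,0],[0,0,-0.03],[0,0,-0.06],[0,0,-0.09],[0,0,-0.125],[0,0,-0.17]]}'; python3 arc.py 25 45 0.65 0.6 0.55 0.5 0.45 0.4 0.35 0.3 0.25
```

```text
time: 12.92
tool_pos: [373.3, 244.1, 45.6]
tcp_rot: [3.142, -0.0, 0.958]
contact_force: [1.0, 0.3, -0.0]
grip_width: 0.4
finger_force: 0.3
0.65 [372.6 243. ]
0.6 [379.  237.2]
0.55 [385.7 231.8]
0.5 [392.6 226.8]
0.45 [399.8 222.1]
0.4 [407.2 217.7]
0.35 [414.8 213.7]
0.3 [422.6 210.1]
0.25 [430.6 206.9]
now 12.925 [373.3 244.1  45.6] [ 3.142 -0.     0.958] q [0.41 0.45 1.96 0.   0.73 1.02] F [ 1.04  0.29 -0.02]
[-0.0013, 0.0001, 0.0006] [0.0, -0.0003, -0.0028]
[-0.0023, 0.0086, 0.0006] [0.0, -0.0003, -0.0528]
[-0.0029, 0.0172, 0.0006] [0.0, -0.0003, -0.1028]
[-0.0031, 0.0258, 0.0006] [0.0, -0.0003, -0.1528]
[-0.0028, 0.0344, 0.0006] [0.0001, -0.0003, -0.2028]
[-0.0021, 0.0429, 0.0006] [0.0001, -0.0003, -0.2528]
[-0.001, 0.0515, 0.0006] [0.0001, -0.0003, -0.3028]
[0.0006, 0.0599, 0.0006] [0.0001, -0.0003, -0.3528]
[0.0026, 0.0683, 0.0006] [0.0001, -0.0003, -0.4028]
```

```bash
python3 -m pendant '{"dp":[[-0.002,0.009,0],[-0.003,0.017,0],[-0.003,0.026,0],[-0.003,0.034,0],[-0.002,0.043,0],[-0.001,0.051,0],[0.0005,0.06,0],[0.0026,0.068,0]],"rotation":[[0,0,-0.05],[0,0,-0.1],[0,0,-0.15],[0,0,-0.2],[0,0,-0.25],[0,0,-0.3],[0,0,-0.35],[0,0,-0.4]]}'; python3 arc.py 25 45 0.25 0.23 0.21 0.19 0.17 0.15 0.13 0.11
```

```text
time: 13.92
tool_pos: [430.4, 206.9, 45.6]
tcp_rot: [-3.142, -0.0, 1.358]
contact_force: [0.4, -0.6, -0.3]
grip_width: 0.4
finger_force: 0.3
0.25 [430.6 206.9]
0.23 [433.8 205.8]
0.21 [437.1 204.7]
0.19 [440.4 203.6]
0.17 [443.7 202.7]
0.15 [447.  201.8]
0.13 [450.3 200.9]
0.11 [453.7 200.2]
now 13.925 [430.4 206.9  45.6] [-3.142 -0.     1.358] q [0.29 0.49 1.88 0.   0.77 0.5 ] F [ 0.44 -0.62 -0.29]
[0.0001, 0.0002, 0.0006] [-0.0, -0.0, -0.0027]
[-0.0004, 0.0037, 0.0006] [-0.0, -0.0, -0.0227]
[-0.0008, 0.0071, 0.0006] [-0.0, -0.0, -0.0427]
[-0.0011, 0.0105, 0.0006] [-0.0, -0.0, -0.0627]
[-0.0014, 0.0139, 0.0006] [-0.0, -0.0, -0.0827]
[-0.0015, 0.0173, 0.0006] [-0.0, -0.0, -0.1027]
[-0.0017, 0.0208, 0.0006] [-0.0, -0.0, -0.1227]
[-0.0017, 0.0242, 0.0006] [-0.0, -0.0, -0.1427]
```

```bash
python3 -m pendant '{"dp":[[-0.0004,0.0037,0],[-0.0008,0.0071,0],[-0.0011,0.0105,0],[-0.0014,0.0139,0],[-0.0014,0.0139,0]],"rotation":[[0,0,-0.02],[0,0,-0.04],[0,0,-0.06],[0,0,-0.08],[0,0,-0.08]]}'; for i in 1; do python3 -m pendant '{"dp":[[-0.0001,0.001,0],[-0.0002,0.002,0],[-0.0002,0.002,0]],"rotation":[[0,0,-0.006],[0,0,-0.012],[0,0,-0.012]]}';python3 -m pendant '{"dp":[[-0.0001,0.001,0],[-0.0002,0.002,0],[-0.0002,0.002,0]],"rotation":[[0,0,-0.006],[0,0,-0.012],[0,0,-0.012]]}'; done | grep -E "time|pos|contact"
```

```text
time: 14.55
tool_pos: [443.7, 203.1, 45.5]
tcp_rot: [3.141, -0.0, 1.437]
contact_force: [0.6, 0.0, 0.1]
grip_width: 0.1
finger_force: 0.0
time: 14.92
tool_pos: [445.3, 202.6, 45.4]
contact_force: [-0.3, 0.9, -0.0]
time: 15.3
tool_pos: [447.4, 202.2, 45.4]
contact_force: [-0.1, -0.8, -0.3]
```

```bash
(python3 -m pendant '{"dp":[[-0.0001,0.001,0],[-0.0001,0.002,0],[-0.0001,0.002,0]],"rotation":[[0,0,-0.006],[0,0,-0.012],[0,0,-0.012]]}';python3 -m pendant '{"dp":[[-0.0001,0.001,0],[-0.0001,0.002,0],[-0.0001,0.002,0]],"rotation":[[0,0,-0.006],[0,0,-0.012],[0,0,-0.012]]}')| grep -E "time|pos|contact"
```

```text
time: 15.68
tool_pos: [449.4, 201.9, 45.4]
contact_force: [0.2, 0.6, 0.6]
time: 16.05
tool_pos: [451.4, 201.6, 45.4]
contact_force: [-0.0, 0.0, -1.1]
```

```bash
(python3 -m pendant '{"dp":[[-0.0001,0.001,0],[-0.0001,0.002,0],[-0.0001,0.002,0]],"rotation":[[0,0,-0.006],[0,0,-0.012],[0,0,-0.012]]}';python3 -m pendant '{"dp":[[-0.0001,0.001,0],[-0.0001,0.002,0],[-0.0001,0.002,0]],"rotation":[[0,0,-0.006],[0,0,-0.012],[0,0,-0.012]]}')| grep -E "time|pos|contact"
```

```text
time: 16.42
tool_pos: [453.3, 201.3, 45.4]
contact_force: [0.2, -0.0, -0.3]
time: 16.8
tool_pos: [454.3, 201.0, 45.3]
contact_force: [-5.9, 0.5, 3.0]
```

```bash
(python3 -m pendant '{"dp":[[0,0.0005,0],[0,0.0005,0]],"rotation":[[0,0,-0.003],[0,0,-0.003]]}';python3 -m pendant '{"dp":[[0,0.0005,0],[0,0.0005,0]],"rotation":[[0,0,-0.003],[0,0,-0.003]]}')| grep -E "time|pos|contact"
```

```text
time: 17.05
tool_pos: [454.7, 200.9, 45.3]
contact_force: [-6.0, -0.1, 3.6]
time: 17.3
tool_pos: [455.0, 200.8, 45.3]
contact_force: [-6.7, -0.8, 3.9]
```

```bash
(python3 -m pendant '{"dp":[[0,0.0005,0],[0,0.001,0],[0,0.001,0]],"rotation":[[0,0,-0.003],[0,0,-0.006],[0,0,-0.006]]}';python3 -m pendant '{"dp":[[0,0.0005,0],[0,0.0005,0]],"rotation":[[0,0,-0.003],[0,0,-0.003]]}')| grep -E "time|pos|contact"
```

```text
time: 17.68
tool_pos: [456.3, 200.6, 45.3]
contact_force: [-4.2, -1.5, 3.9]
time: 17.92
tool_pos: [458.5, 201.0, 45.5]
contact_force: [-0.2, 0.2, 0.1]
```

```bash
(python3 -m pendant '{"dp":[[0,0.0005,0],[0,0.0005,0]],"rotation":[[0,0,0],[0,0,0]]}';python3 -m pendant '{"dp":[[0,0.0005,0],[0,0.0005,0]],"rotation":[[0,0,-0.003],[0,0,-0.003]]}')| grep -E "time|pos|contact"
```

```text
time: 18.18
tool_pos: [458.7, 201.0, 45.5]
contact_force: [-0.6, -0.6, 0.7]
time: 18.42
tool_pos: [458.8, 200.9, 45.4]
contact_force: [-0.8, 0.5, -0.1]
```

```bash
(python3 -m pendant '{"dp":[[0,0.0005,0],[0,0.0005,0]],"rotation":[[0,0,0],[0,0,0]]}';python3 -m pendant '{"dp":[[0,0.0005,0],[0,0.0005,0]],"rotation":[[0,0,-0.003],[0,0,-0.003]]}')| grep -E "time|pos|contact"
```

```text
time: 18.68
tool_pos: [459.0, 200.9, 45.5]
contact_force: [-2.0, 0.7, 2.6]
time: 18.92
tool_pos: [459.6, 200.8, 45.4]
contact_force: [-1.1, 0.1, 1.9]
```

```bash
(python3 -m pendant '{"dp":[[0,0.0005,0],[0,0.0005,0]],"rotation":[[0,0,0],[0,0,0]]}';python3 -m pendant '{"dp":[[0,0.0005,0],[0,0.0005,0]],"rotation":[[0,0,0],[0,0,0]]}';python3 -m pendant '{"dp":[[0,0.0005,0],[0,0.0005,0]],"rotation":[[0,0,0],[0,0,0]]}')| grep -E "time|pos|contact"
```

```text
time: 19.18
tool_pos: [459.8, 200.8, 45.4]
contact_force: [-3.9, 0.1, 3.5]
time: 19.42
tool_pos: [459.9, 200.7, 45.4]
contact_force: [-6.1, 0.2, 4.4]
time: 19.68
tool_pos: [459.9, 200.7, 45.4]
contact_force: [-6.9, 0.7, 5.6]
```

```bash
(python3 -m pendant '{"dp":[[0,0.0005,0],[0,0.0005,0]],"rotation":[[0,0,0],[0,0,0]]}';python3 -m pendant '{"dp":[[0,0.0005,0],[0,0.0005,0]],"rotation":[[0,0,0],[0,0,0]]}')| grep -E "time|pos|contact"
```

```text
time: 19.92
tool_pos: [460.0, 200.7, 45.4]
contact_force: [-7.8, 1.0, 8.1]
time: 20.18
tool_pos: [460.1, 200.7, 45.3]
contact_force: [-9.7, 0.8, 9.4]
```

```bash
(python3 -m pendant '{"dp":[[0,0.0003,0],[0,0.0003,0]],"rotation":[[0,0,0],[0,0,0]]}')| grep -E "time|pos|contact"
```

```text
time: 20.42
tool_pos: [460.1, 200.7, 45.3]
contact_force: [-11.5, 1.6, 9.1]
```

14.7 N in all, well past the snap. I'll back away and check that the gate stays shut.

```bash
python3 -m pendant '{"dp":[[0,-0.002,0],[0,-0.006,0],[0,-0.02,0],[0,-0.05,0],[0,-0.05,0],[0,-0.05,-0.06],[0,-0.05,-0.12],[0,-0.05,-0.16]],"rotation":[[0,0,0],[0,0,0],[0,0,0],[0,0,0],[0,0,0],[0,0,0],[0,0,0],[0,0,0]]}' && python3 -m pendant '{"dp":[[-0.03,-0.04,0],[-0.03,-0.08,0],[-0.03,-0.08,0],[-0.03,-0.08,0]],"rotation":[[0,0,0],[0,0,0],[0,0,0],[0,0,0]]}'
python3 - <<'E'
from h import *
cv2.imwrite("pics/g.png",np.hstack([crop("top",135,190,110,90,4),crop("side",225,145,85,90,4)]))
E
```

```text
time: 21.42
tool_pos: [413.7, 203.0, 208.4]
tcp_rot: [3.137, -0.001, 1.53]
contact_force: [1.2, -0.4, -0.3]
grip_width: 0.6
finger_force: 0.0
time: 21.92
tool_pos: [332.5, 176.2, 205.9]
tcp_rot: [3.139, -0.001, 1.53]
contact_force: [0.4, -0.3, 0.2]
grip_width: 0.9
finger_force: 0.0
```

View pics/g.png

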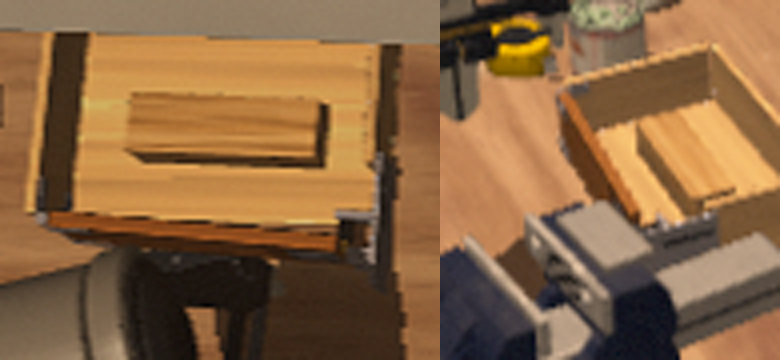

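The gate is closed, its top edge running from about (148,243) to (219,248), with the pine inside. To be sure it is latched I'll touch it once more lightly. An unlatched gate would resist from x≈454, a latched one only from x≈459.

```bash
python3 -m pendant '{"dp":[[0.03,0.04,0],[0.03,0.08,0],[0.03,0.08,0.06],[0.03,0.08,0.12],[0.03,0.08,0.16],[0.03,0.11,0.16],[0.03,0.12,0.16],[0.03,0.12,0.16]],"rotation":[[0,0,0],[0,0,0],[0,0,0],[0,0,0],[0,0,0],[0,0,0],[0,0,0],[0,0,0]]}'|grep -E "pos|contact"; python3 go.py 451 201.2 45.4 1.53 456.5 201 45.4 1.53
```

```text
tool_pos: [453.2, 201.1, 45.4]
contact_force: [0.0, -0.1, 0.4]
now 23.025 [453.2 201.1  45.4] [ 3.141 -0.     1.529] q [0.26 0.52 1.83 0.   0.79 0.3 ] F [ 0.02 -0.12  0.38]
[0.0, -0.0022, -0.0] [0.0006, -0.0003, -0.0008]
[0.0001, 0.0033, -0.0] [0.0006, -0.0003, -0.0008]
```

```bash
(python3 -m pendant '{"dp":[[0,0.001,0],[0,0.002,0],[0,0.002,0]],"rotation":[[0,0,0],[0,0,0],[0,0,0]]}';python3 -m pendant '{"dp":[[0,0.0005,0],[0,0.001,0],[0,0.001,0]],"rotation":[[0,0,0],[0,0,0],[0,0,0]]}';python3 -m pendant '{"dp":[[0,0.0005,0],[0,0.001,0],[0,0.001,0]],"rotation":[[0,0,0],[0,0,0],[0,0,0]]}')|grep -E "pos|contact"
```

```text
tool_pos: [454.3, 201.1, 45.7]
contact_force: [0.5, 0.6, -0.0]
tool_pos: [455.5, 201.0, 45.4]
contact_force: [0.3, 0.6, -0.5]
tool_pos: [456.5, 200.9, 45.4]
contact_force: [0.6, 0.1, -0.4]
```

```bash
(python3 -m pendant '{"dp":[[0,0.0005,0],[0,0.001,0],[0,0.001,0]],"rotation":[[0,0,0],[0,0,0],[0,0,0]]}';python3 -m pendant '{"dp":[[0,0.0005,0],[0,0.001,0],[0,0.001,0]],"rotation":[[0,0,0],[0,0,0],[0,0,0]]}';python3 -m pendant '{"dp":[[0,0.0005,0],[0,0.001,0],[0,0.001,0]],"rotation":[[0,0,0],[0,0,0],[0,0,0]]}')|grep -E "pos|contact"
```

```text
tool_pos: [457.5, 200.9, 45.4]
contact_force: [0.3, -0.6, -0.2]
tool_pos: [458.5, 200.9, 45.4]
contact_force: [-0.5, -0.6, 0.1]
tool_pos: [459.5, 200.8, 45.4]
contact_force: [-0.2, -0.1, 0.1]
```

There is no resistance up to 459.5, so the gate has not sprung back and is latched. I'll retreat and hand in.

```bash
python3 -m pendant '{"dp":[[0,-0.006,0],[0,-0.02,0],[0,-0.05,0],[0,-0.05,0],[0,-0.05,-0.06],[0,-0.05,-0.12],[0,-0.05,-0.16],[0,-0.05,-0.16]],"rotation":[[0,0,0],[0,0,0],[0,0,0],[0,0,0],[0,0,0],[0,0,0],[0,0,0],[0,0,0]]}' && python3 -m pendant '{"dp":[[0,0,0],[0,0,0]],"rotation":[[0,0,0],[0,0,0]]}' && python3 -c "
from plant import workorder
print(workorder.close_job())"
```

```text
time: 26.28
tool_pos: [411.3, 203.4, 208.6]
tcp_rot: [3.134, -0.003, 1.53]
contact_force: [0.1, -0.1, -0.7]
grip_width: 0.4
finger_force: 0.0
time: 26.52
tool_pos: [408.8, 202.6, 204.0]
tcp_rot: [-3.139, 0.001, 1.53]
contact_force: [0.8, -0.4, -0.6]
grip_width: 0.5
finger_force: 0.0
the job is handed in; nothing more can be done
None
```

The pine offcut lies flat in the bin and the gate is latched: I felt the snap, held about 14.7 N, and a light second touch showed no spring-back. The job was handed in at about 26.5 s, and no verdict was shown.

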